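Fit and clamp the tailstock on the bench centres

TASK

Get the bench centres ready for checking a shaft: pick up the tailstock (the one with the pointed centre and the black clamp knob on its side), set it on the bare end of the bed with its point facing the headstock and slide it onto the dovetail rail from the rail's open end, up against the stop. Then tighten its clamp by turning the black knob clockwise (seen from above) until it stops, and let go.

Things in the scene. Friction and masses are not known exactly. Their poses are not given: they have to be found in the camera images.
- tail_head (a point): Loose grey tailstock, 0.4-0.65 kg: grasp point mid-head, 70 mm above its underside. Foot 56 long (x) x 68 wide (y) x 28 mm, dovetail groove below along x; head 40 x 28 mm, top 18 mm above this point; steel point sticks 28 mm out of its +x face; flat arm to -y (89 mm) bears the black knob. Upright, left or right of the bed; on the other side a V-forked shaft rest, no knob, unwanted.
- clamp_bar (a point): Middle of the black knob's bar, on its vertical axis, 70 mm to the tailstock's -y side of tail_head and 30 mm lower (40 mm above the tailstock's underside). Bar 40 mm long (its y), 14 mm thick (its x), 30 mm high (10 above this point, 20 below); the arm's top is 30 mm below this point. Head's side face is 56 mm from the axis. Axes turn with the knob.
- clamp (a joint): Clamp knob angle, rad, growing clockwise seen from above. 0 = loose, bar straight across the rail (along the tailstock's y); 1.45 = tight, at its stop, bar nearly along the rail. Starts between 0 and 0.2; stays where left; friction 0.05 N m.
- rail_mouth (a point): Open tip of the rail at mid-width, on the fixed bed plate's top (80 wide, 12 mm over the table). x runs along the rail to the headstock, z up. Plate bare from x=-110 to 0 mm: set the foot there and slide. Rail 14 high, 40 wide on top, 24 at the neck, tapered over 30 mm; oiled; groove play 3.5 mm a side, 4 above. Stop face x=113: tail_head ends at x=85, y=0, z=70 mm, its x axis along the rail's.

How it is judged:
By the outcome, as a careful person would: the job done as asked, in the order asked, and still so for the second after the job is handed in, with the robot touching nothing.
It also fails if it takes over 50 s, if anything falls off the work surface, if the arm or the gripper's body presses on something with over 40 N, if the wrist force passes 120 N, or if a joint passes its speed limit or range.

ROBOT

A 6-joint arm with a two-finger parallel gripper is mounted at the origin on the work surface. World frame = base frame: x ahead of the robot, y to its left, z up, the work surface at z = 0. Lengths are in m, angles in degrees, forces in N, time in s.
With the tool pointing down it reaches from about 0.4 to 0.825 m from the base axis. Payload 7 kg.
Tool frame: the origin (TCP) lies at the centre of the arm's flange, where the gripper is bolted on; the fingertips stand 178 mm ahead of it and the grasp point (between the pads) lies 159 mm ahead of it (r.tips_ahead is the z of the fingertips in the tool frame, in m); z points along the fingers, y is the line along which they close (so a half turn about z gives the same grasp; the last joint's range is limited). The gripper opens to 88 mm and grips with 3 to 60 N. Pads are 19 mm wide; open, the fingers measure 130 mm over their backs; the gripper's body (78 mm by 193 mm) begins 47 mm behind the grasp point.
Start: joints at [90.991, 20.546, 0.682, 0, -70.136, -16.507], TCP at [0.181, 0.65, 0.405] pointing down, gripper open.
Joint ranges: [-176.03, 176.03], [-82.01, 121.73], [-58.28, 71.71], [-173.87, 95.51], [-174.79, -0.11], [-173.66, 173.66]. Speed limits (degrees/s): [136.94, 136.94, 172.46, 180, 180, 180].

INTERFACE

Orientations are given as [roll, pitch, yaw] about the fixed x, y, z axes, in that order (R = Rz(yaw) Ry(pitch) Rx(roll)).
In Python, from plant import r gives the robot as it stands. The module is installed in compiled form; this text tells all that it offers.
- The arm moves only by the shell command python3 -m pendant 'ROWS' [FORCE]. ROWS is JSON, a list that holds one entry, the list of rows, each a list of 7 numbers: the shift along the tool's x, y, z in m, then the turn, a rotation vector about the tool's x, y, z in degrees, then the gripper command: -1 is shut, 1 is fully open, values between are in proportion. A call has 1 to 5 rows; each row is the pose to reach, as a shift and turn from the pose commanded when the call began, along the tool's axes at that moment; what a row does not reach only later rows make up. A row lasts 1/10 s, in which the tool goes at most 50 mm and 8.59 degrees, less where a joint would pass 70% of its speed; a pose out of reach is approached as far as the arm can. A call with a gripper value outside its range is refused whole. The fingers move at their own pace and stop on an object; FORCE is the grip in N (left out, the last holds). Time passes only in rows, so rows that repeat a pose let the fingers close. It gives the time, the measured TCP pose, the force, the opening and the grip force at its end, in the units of the state.
- r.get_state(): the state, without advancing time (a new reading comes with each control period).
- r.capture(name): name is "scene" or "top" or "wrist"; returns the picture (384x512x3 uint8, red, green, blue); there is no depth.
- r.camera_params(name): a dict with "fx", "fy", "cx", "cy" (pixels), "R" (3x3) and "t" (3): a world point X has camera coordinates R X + t. Camera axes: x right, y down, z forward; pixel columns grow to the right and rows downward; lengths in m; the calibration is good to about 2 mm. A picture is of the moment at which its call begins: read the wrist's pose just before it. camera_params takes no time and is no camera call; for the wrist camera it gives the pose at the moment of the call.
- r.close_job(): hands the job in; it is judged then, once.
The state is a dict: "time_s": time; "joints": joint angles; "qd": joint speeds; "joint_torque": joint torques, N m; "tcp_pos": TCP position; "eef_rot": TCP orientation; "contact_force": force on the tool from outside, world axes, zero at the start; "moment": the same for the moment, N m; "gripper_width": finger opening in m; "gripper_force": force on a finger pad.
Only numpy, scipy, OpenCV 4.12 (cv2) and the standard library are available. Lean on these libraries where they do the work, as an engineer would, in place of code of your own. Each camera call takes 0.05 s, during which the arm holds its last target. There are 200 camera calls.

## Working session

There is one attempt and no reset: what is moved stays moved. The work goes in short steps, Python scripts to look and compute and a shell command to move; the robot and the scene stay as the last step left them, time stands still between calls to the robot, and variables do not carry over. Pictures are saved under pics/ and viewed, at most 10 in all, crops included, and the job is handed in when it is done.

```bash
mkdir -p pics
cat > h.py <<'E'
import numpy as np, cv2
from plant import r
from scipy.spatial.transform import Rotation as Ro
def snap(n,f):
    P=r.camera_params(n); im=r.capture(n); cv2.imwrite('pics/'+f,im[:,:,::-1]); np.savez('pics/'+f+'.npz',**{k:np.array(v) for k,v in P.items()}); return im,P
def load(f):
    return cv2.imread('pics/'+f)[:,:,::-1], dict(np.load('pics/'+f+'.npz'))
def ray(P,u,v):
    R=np.array(P['R']);t=np.array(P['t']); d=R.T@np.array([(u-P['cx'])/P['fx'],(v-P['cy'])/P['fy'],1.]); return -R.T@t,d/np.linalg.norm(d)
def plane(P,u,v,z):
    o,d=ray(P,u,v); return o+d*(z-o[2])/d[2]
def tri(*obs):
    A=0;b=0
    for P,u,v in obs:
        o,d=ray(P,u,v); M=np.eye(3)-np.outer(d,d); A=A+M; b=b+M@o
    x=np.linalg.solve(A,b); return x,[float(np.linalg.norm((np.eye(3)-np.outer(d,d))@(x-o))) for o,d in [ray(*q) for q in obs]]
def proj(P,X):
    c=np.array(P['R'])@X+np.array(P['t']); return P['fx']*c[0]/c[2]+P['cx'],P['fy']*c[1]/c[2]+P['cy']
E
python3 - <<'E'
from h import *
a,_=snap('scene','s0.png');b,_=snap('top','t0.png')
m=np.hstack([a,b]);print(r.get_state())
cv2.imwrite('pics/st0.png',cv2.resize(m,(800,300),interpolation=cv2.INTER_AREA)[:,:,::-1])
E
```

```text
{'time_s': 0.1, 'joints': array([ 9.09932448e+01,  2.05893960e+01,  6.39183737e-01, -1.66939515e-02,
       -7.01348178e+01, -1.65063284e+01]), 'qd': array([-0.08386243, -0.0629312 ,  0.22056956, -0.05647062, -0.00248789,
        0.00549986]), 'joint_torque': array([-1.66451970e-03, -5.84162486e+01,  2.93748307e+01,  7.01539770e+00,
        1.01706258e-02, -5.62439550e-05]), 'tcp_pos': array([0.18050049, 0.65025363, 0.40379735]), 'eef_rot': array([ 1.79914015e+02, -9.11362441e-03, -1.55187611e+01]), 'contact_force': array([-0.7415972 , -0.07251418, -0.19701135]), 'moment': array([ 0.04469803, -0.01998827,  0.03500645]), 'gripper_force': 0.0, 'gripper_width': 0.08761194736988798}
```

View pics/t0.png

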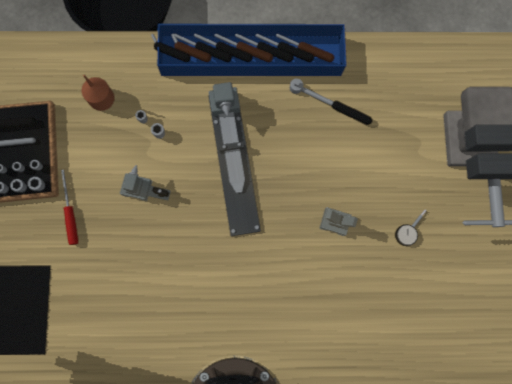

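View pics/s0.png

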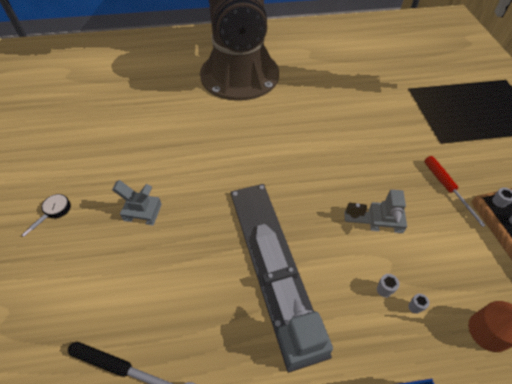

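The top view shows the tailstock near (140,185), with its knob at (161,192) and its point facing up. The rail tip is near (237,192), the bare end near (243,230), and the unwanted fork rest at (338,220). In the scene view the tailstock is at (385,212) and the rail tip at (265,228).

Run:
```python
from h import *
a,P=load('s0.png');b,Q=load('t0.png')
for n,u,v,z in [('tail',140,185,.088),('knob',161,192,.05),('tip',237,192,.026),('c1',232,234,.012),('c2',259,230,.012),('head',225,95,.05)]: print(n,plane(Q,u,v,z).round(3))
print('tri knob',tri((Q,161,192),(P,356,210)))
def up(im,x0,y0,x1,y1,k): return cv2.resize(im[y0:y1,x0:x1],None,fx=k,fy=k,interpolation=cv2.INTER_CUBIC)
A=up(b,110,155,180,210,5);B=up(b,200,80,270,240,3.44)
C=up(a,335,180,415,240,4.375);
L=np.vstack([A,cv2.resize(C,(350,275))]);B=cv2.resize(B,(241,550))
cv2.imwrite('pics/crop1.png',np.hstack([L,B])[:,:,::-1])
print(r.camera_params('wrist'))
```

```text
tail [0.541 0.23  0.088]
knob [0.53  0.184 0.05 ]
tip [ 0.534 -0.009  0.026]
c1 [0.426 0.005 0.012]
c2 [ 0.436 -0.065  0.012]
head [0.789 0.022 0.05 ]
tri knob (array([0.53348452, 0.18756842, 0.03274236]), [0.000615111873782356, 0.0006151118737822976])
{'fx': 272.1526164194953, 'fy': 272.1526164194953, 'cx': 253.50530969868376, 'cy': 185.78659753766192, 'R': array([[-0.26816116, -0.96337356,  0.00098604],
       [-0.92787768,  0.25855567,  0.26868565],
       [-0.2590996 ,  0.07113613, -0.96322741]]), 't': array([ 0.67453271, -0.033916  ,  0.38941144])}
```

View pics/crop1.png

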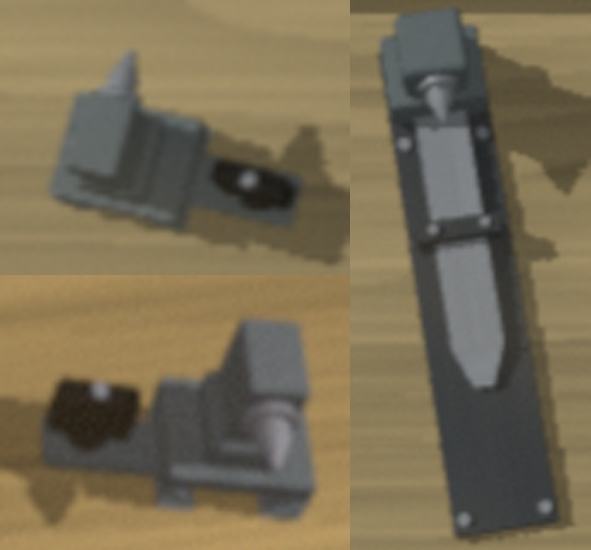

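The crop shows the foot, head and knob clearly, with the tailstock yaw about -13° and the rail yaw about +7°. I'll move above the tailstock.

```bash
python3 -m pendant '[[[0.037,0.025,0,0,0,0,0.3],[0.074,0.05,0,0,0,0,0.3],[0.115,0.078,0,0,0,0,0.3],[0.155,0.105,0,0,0,0,0.3],[0.196,0.133,0,0,0,0,0.3]]]'
python3 -m pendant '[[[0.04,0.027,0,0,0,0,0.3],[0.08,0.054,0,0,0,0,0.3],[0.12,0.081,0,0,0,0,0.3],[0.16,0.108,0,0,0,0,0.3],[0.2,0.135,0,0,0,0,0.3]]]'
python3 -m pendant '[[[0.035,0.025,0,0,0,0,0.3],[0.06,0.044,0,0,0,0,0.3],[0.06,0.044,0,0,0,0,0.3],[0.06,0.044,0,0,0,0,0.3]]]'
python3 - <<'E'
from h import *
snap('wrist','w1.png')
E
```

```text
time_s: 0.6
tcp_pos: [0.3346, 0.4682, 0.4044]
eef_rot: [180.0, 0.0, -15.5]
contact_force: [0.1, 0.5, 0.3]
gripper_width: 0.0579
gripper_force: 0.0
time_s: 1.1
tcp_pos: [0.4913, 0.2845, 0.4046]
eef_rot: [180.0, 0.0, -15.5]
contact_force: [-0.3, 1.4, 0.5]
gripper_width: 0.0569
gripper_force: 0.0
time_s: 1.5
tcp_pos: [0.5368, 0.227, 0.4041]
eef_rot: [180.0, 0.0, -15.6]
contact_force: [-0.5, -0.1, -0.8]
gripper_width: 0.0572
gripper_force: 0.0
```

View pics/w1.png

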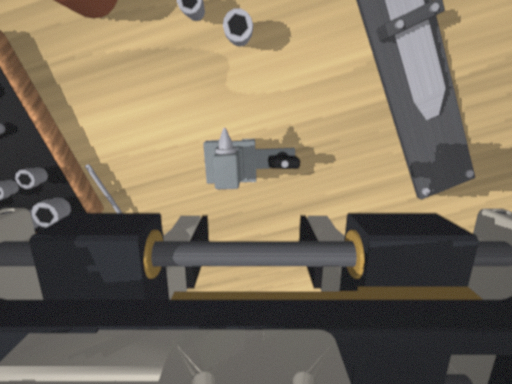

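The wrist view shows the tailstock foot spanning (205-256, 140-187), its point at (225,130), the knob screw at (285,163), the rail tip at (432,118) and plate end corners at (425,192) and (470,174). I'll take a second, closer view.

```bash
python3 -m pendant '[[[-0.04,0.02,0.04,0,0,0,0.3],[-0.06,0.04,0.08,0,0,0,0.3],[-0.06,0.04,0.08,0,0,0,0.3],[-0.06,0.04,0.08,0,0,0,0.3]]]'
python3 - <<'E'
from h import *
b,_=snap('wrist','w2.png');a,_=load('w1.png')
up=lambda im,x0,y0,x1,y1,k: cv2.resize(im[y0:y1,x0:x1],None,fx=k,fy=k,interpolation=cv2.INTER_CUBIC)
L=up(a,195,120,315,200,3.2); R=up(b,100,60,380,220,1.45)
L2=up(a,350,0,480,200,2.2)
c=np.zeros((600,800,3),np.uint8);c[:L.shape[0],:L.shape[1]]=L;c[270:270+R.shape[0],:R.shape[1]]=R;c[:L2.shape[0],420:420+L2.shape[1]]=L2
cv2.imwrite('pics/crop2.png',c[:,:,::-1])
E
```

```text
time_s: 1.95
tcp_pos: [0.4665, 0.2055, 0.3239]
eef_rot: [179.9, 0.1, -15.4]
contact_force: [0.9, 0.7, 1.2]
gripper_width: 0.057
gripper_force: 0.0
```

View pics/crop2.png

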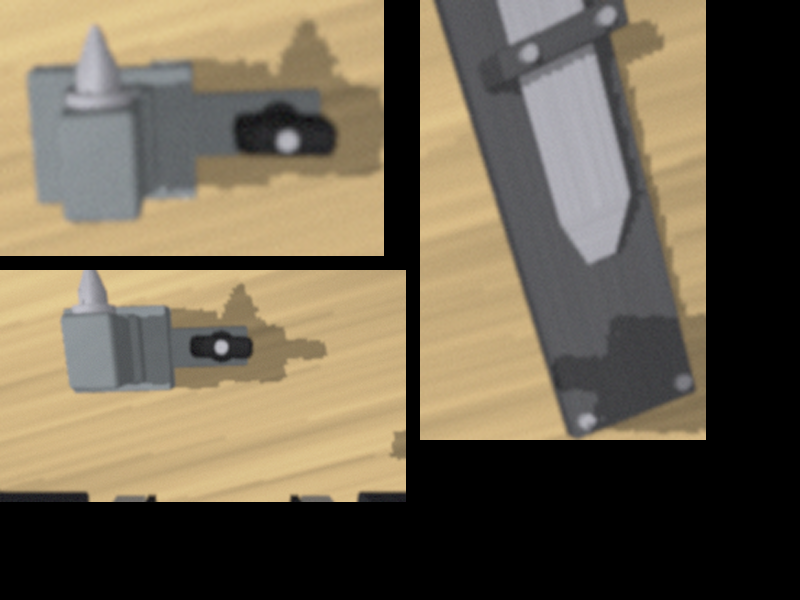

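Run:
```python
from h import *
_,A=load('w1.png');_,B=load('w2.png');_,T=load('t0.png')
for n,p,q in [('knob',(285,164.1),(252.4,113.1)),('BL',(215.3,188.1),(149,141.4)),('BR',(238.1,188.1),(178.5,141.4)),('FL',(214.4,153.4),(144.1,89.7)),('FR',(237.8,153.4),(174.5,89.7))]:
    x,e=tri((A,*p),(B,*q)); print(n,x.round(4),np.round(e,4), 'w1@.088',plane(A,*p,.088).round(4),'w2',plane(B,*q,.088).round(4))
# rail, crop offset 350,0 scale 2.2
f=lambda x,y:(350+(x-420)/2.2,y/2.2)
for n,x,y,z in [('tip',589,264,.026),('tL',560,225,.026),('tR',631,192,.026),('uL',524,88,.026),('uR',601,55,.026),('sL',586,421,.013),('sR',683,383,.013),('cL',572,438,.012),('cR',694,389,.012),('edgeL',437,5,.012),('edgeR',656,240,.012)]:
    print(n,plane(A,*f(x,y),z).round(4), 'top',plane(T,*proj(T,plane(A,*f(x,y),z)),z).round(3))
# tip in T crop scale 3.44 offset (200,80), crop left at 350
g=lambda x,y:(200+(x-350)/3.44,80+y/3.44)
for n,p,q in [('tip',f(589,264),g(484,387)),('sL',f(586,421),g(463,520)),('sR',f(683,383),g(546,507))]:
    print(n,*tri((A,*p),(T,*q)))
```

```text
knob [0.5335 0.1877 0.0526] [0.0001 0.0001] w1@.088 [0.5413 0.1897 0.088 ] w2 [0.5339 0.1876 0.088 ]
BL [0.5348 0.2732 0.0838] [0.0001 0.0001] w1@.088 [0.5358 0.2722 0.088 ] w2 [0.5348 0.2716 0.088 ]
BR [0.5292 0.2477 0.0911] [0.0008 0.0008] w1@.088 [0.5289 0.2474 0.088 ] w2 [0.5286 0.2493 0.088 ]
FL [0.5728 0.2625 0.0826] [0.0005 0.0005] w1@.088 [0.5737 0.2611 0.088 ] w2 [0.5717 0.2611 0.088 ]
FR [0.5662 0.2377 0.0889] [0.0014 0.0014] w1@.088 [0.5668 0.2365 0.088 ] w2 [0.5657 0.2392 0.088 ]
tip [ 0.5343 -0.0024  0.026 ] top [ 0.534 -0.002  0.026]
tL [0.5607 0.0113 0.026 ] top [0.561 0.011 0.026]
tR [ 0.5678 -0.0293  0.026 ] top [ 0.568 -0.029  0.026]
uL [0.637  0.0217 0.026 ] top [0.637 0.022 0.026]
uR [ 0.6419 -0.0199  0.026 ] top [ 0.642 -0.02   0.026]
sL [0.4325 0.0022 0.013 ] top [0.433 0.002 0.013]
sR [ 0.4413 -0.0599  0.013 ] top [ 0.441 -0.06   0.013]
cL [0.4228 0.0117 0.012 ] top [0.423 0.012 0.012]
cR [ 0.435  -0.0671  0.012 ] top [ 0.435 -0.067  0.012]
edgeL [0.6917 0.0544 0.012 ] top [0.692 0.054 0.012]
edgeR [ 0.5348 -0.0507  0.012 ] top [ 0.535 -0.051  0.012]
tip [ 0.53304752 -0.01256041  0.01106985] [0.0021729216711638207, 0.002172921671164141]
sL [0.43285197 0.00259431 0.01371839] [4.459952902244385e-05, 4.459952902239394e-05]
sR [ 0.44191405 -0.05970075  0.01363173] [0.0004018850100779132, 0.00040188501007770835]
```

Heights check out: head top about 0.087, plate screws 0.0136, knob 0.0526. The head centre is (0.551, 0.255) with yaw about -15, and the knob sits 69.5 mm away, as it should. Next I'll go over it and descend.

```bash
python3 -m pendant '[[[0.034,-0.035,0,0,0,0,0.05],[0.068,-0.07,0,0,0,0,0.05],[0.068,-0.07,0.02,0,0,0,0.05],[0.068,-0.07,0.04,0,0,0,0.05],[0.068,-0.07,0.04,0,0,0,0.05]]]'
python3 -m pendant '[[[0,0,0.02,0,0,0,0.05],[0,0,0.04,0,0,0,0.05],[0,0,0.053,0,0,0,0.05],[0,0,0.053,0,0,0,0.05]]]'
python3 - <<'E'
from h import *
snap('wrist','w3.png')
E
```

```text
time_s: 2.5
tcp_pos: [0.5527, 0.2552, 0.2829]
eef_rot: [179.9, 0.1, -15.5]
contact_force: [0.4, -0.8, -0.3]
gripper_width: 0.046
gripper_force: 0.0
time_s: 2.9
tcp_pos: [0.5523, 0.2548, 0.2311]
eef_rot: [179.9, 0.0, -15.5]
contact_force: [1.1, -0.2, -0.1]
gripper_width: 0.046
gripper_force: 0.0
```

View pics/w3.png

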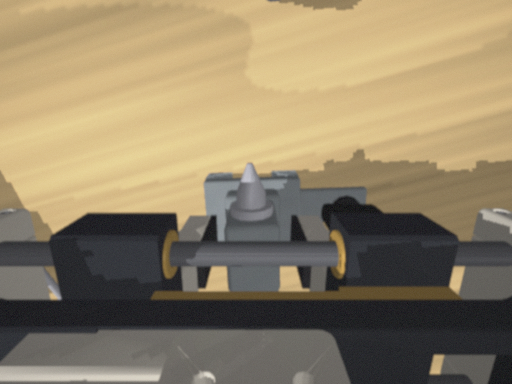

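The head (225-280 wide) sits centred between the fingers at (200-325, 255) and the foot is square to the tool. I'll grip and lift.

```bash
python3 -m pendant '[[[0,0,0,0,0,0,-1],[0,0,0,0,0,0,-1],[0,0,0,0,0,0,-1],[0,0,0,0,0,0,-1],[0,0,0,0,0,0,-1]]]' 45
python3 -m pendant '[[[0,0,0,0,0,0,-1],[0,0,-0.01,0,0,0,-1],[0,0,-0.04,0,0,0,-1],[0,0,-0.08,0,0,0,-1],[0,0,-0.08,0,0,0,-1]]]' 45
```

```text
time_s: 3.45
tcp_pos: [0.5525, 0.2548, 0.2327]
eef_rot: [-179.9, -0.1, -15.5]
contact_force: [-0.3, -0.6, 6.2]
gripper_width: 0.0279
gripper_force: 44.5
time_s: 3.95
tcp_pos: [0.5535, 0.2553, 0.3172]
eef_rot: [-179.7, -0.3, -15.5]
contact_force: [1.6, 1.4, -5.0]
gripper_width: 0.0278
gripper_force: 44.5
```

```bash
python3 -m pendant '[[[0,0.045,0,0,0,-5,-1],[0.001,0.09,0,0,0,-10,-1],[0.001,0.138,0,0,0,-15,-1],[0.002,0.186,0,0,0,-20,-1],[0.003,0.235,0,0,0,-23.7,-1]]]'
python3 -m pendant '[[[0.021,0.047,0,0,0,0,-1],[0.021,0.047,0,0,0,0,-1],[0.021,0.047,0.0,0,0,0,-1],[0.021,0.047,0.0,0,0,0,-1]]]'
python3 - <<'E'
from h import *
snap('wrist','w4.png'); s=r.get_state(); print(s['tcp_pos'],s['eef_rot'],s['joints'])
E
```

```text
time_s: 4.45
tcp_pos: [0.4907, 0.0255, 0.3109]
eef_rot: [-180.0, 0.1, 8.4]
contact_force: [0.5, -0.4, -5.0]
gripper_width: 0.0281
gripper_force: 44.6
time_s: 4.85
tcp_pos: [0.5192, -0.0162, 0.3109]
eef_rot: [-180.0, 0.1, 8.1]
contact_force: [-0.8, 0.0, -5.2]
gripper_width: 0.0277
gripper_force: 44.9
[ 0.51921132 -0.01574784  0.3110771 ] [-1.79989878e+02  8.07273053e-02  8.20072173e+00] [ 1.99203801e+01  1.07885659e+01 -2.61587100e+01 -3.28854673e-02
 -5.31297171e+01  7.83000836e+01]
```

View pics/w4.png

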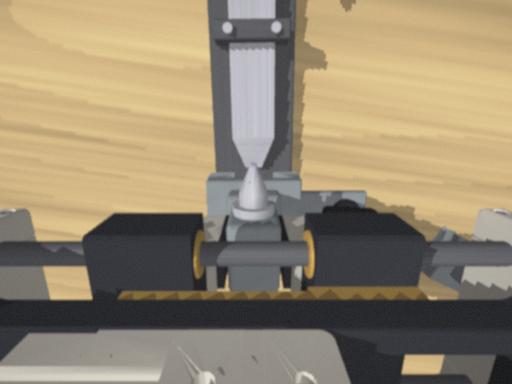

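In the wrist view the tailstock is held square, with its point at (253,168). The rail (229-275 wide) runs straight ahead and its taper starts at row 138, so I overshot in x over the mouth. I'll fit the rail edges and then go back.

```bash
cat > fit.py <<'E'
from h import *
def fit(f,rows=range(55,132,4)):
    im,P=load(f); g=cv2.GaussianBlur(cv2.cvtColor(im,cv2.COLOR_RGB2GRAY),(3,3),0).astype(float)
    Lr=[];Rr=[];Lp=[];Rp=[]
    for v in rows:
        d=np.diff(g[v,195:310])
        l=195+np.argmax(d[15:60])+15.5; rr=195+np.argmin(d[60:95])+60.5
        pl=195+np.argmin(d[:35])+.5; pr=195+np.argmax(d[82:])+82.5
        Lr.append(plane(P,l,v,.026));Rr.append(plane(P,rr,v,.026));Lp.append(plane(P,pl,v,.012));Rp.append(plane(P,pr,v,.012))
    out={}
    for n,L in zip(('Lr','Rr','Lp','Rp'),(Lr,Rr,Lp,Rp)):
        L=np.array(L); c=np.polyfit(L[:,0],L[:,1],1); k=np.abs(np.polyval(c,L[:,0])-L[:,1])<.0015
        c=np.polyfit(L[k,0],L[k,1],1); out[n]=c; print(n,k.sum(),'yaw',np.degrees(np.arctan(c[0])).round(2),'y@.56',np.polyval(c,.56).round(4))
    return out
E
python3 - <<'E'
from fit import *
fit('w4.png')
_,P=load('w4.png')
for u,v in [(232,139),(272,139)]: print(plane(P,u,v,.026))
print('tail tip',plane(P,253,168,.14), 'tip',)
print(r.camera_params('wrist')['t'],P['t'])
E
```

```text
Lr 20 yaw 8.74 y@.56 0.011
Rr 20 yaw 8.47 y@.56 -0.0296
Lp 20 yaw 8.63 y@.56 0.0306
Rp 1 yaw -2.64 y@.56 -0.0529
[0.56069684 0.01091391 0.026     ]
[ 0.56613093 -0.02722294  0.026     ]
tail tip [ 0.55925941 -0.01000261  0.14      ] tip
[-0.08906704  0.48397004  0.43765462] [-0.08894369  0.48381533  0.43764067]fit.py:13: RankWarning: Polyfit may be poorly conditioned
  c=np.polyfit(L[k,0],L[k,1],1); out[n]=c; print(n,k.sum(),'yaw',np.degrees(np.arctan(c[0])).round(2),'y@.56',np.polyval(c,.56).round(4))
```

Rail yaw is 8.6° and its centre line is y = -0.0093 + 0.151(x-0.56). The mouth is near (0.534, -0.013), and the width comes out at 40.2 mm, as it should. I'll back off to rail x≈-50 and descend.

```bash
python3 -m pendant '[[[-0.035,0,0,0,0,-0.4,-1],[-0.035,0,0.02,0,0,-0.4,-1],[-0.035,0,0.04,0,0,-0.4,-1],[-0.035,0,0.06,0,0,-0.4,-1],[-0.035,0,0.06,0,0,-0.4,-1]]]'
python3 -m pendant '[[[0,0,0.003,0,0,0,-1],[0,0,0.004,0,0,0,-1],[0,0,0.004,0,0,0,-1]]]'
python3 - <<'E'
from h import *
from fit import fit
snap('wrist','w5.png'); s=r.get_state(); print(s['tcp_pos'],s['eef_rot'],s['contact_force'])
fit('w5.png',range(10,100,5))
E
```

```text
time_s: 5.4
tcp_pos: [0.4837, -0.0204, 0.2495]
eef_rot: [180.0, 0.3, 8.7]
contact_force: [-0.7, -0.0, -5.7]
gripper_width: 0.0279
gripper_force: 44.9
time_s: 5.7
tcp_pos: [0.4854, -0.0209, 0.2484]
eef_rot: [-180.0, -0.1, 8.6]
contact_force: [0.4, -0.4, -6.1]
gripper_width: 0.028
gripper_force: 44.9
[ 0.48535735 -0.02100679  0.24837698] [-1.79988849e+02 -7.14315134e-02  8.60091977e+00] [ 1.02588557 -0.25944942 -6.12122969]
Lr 18 yaw 8.95 y@.56 0.0107
Rr 18 yaw 8.84 y@.56 -0.0299
Lp 18 yaw 8.68 y@.56 0.0306
Rp 11 yaw 8.7 y@.56 -0.0496
```

View pics/w5.png

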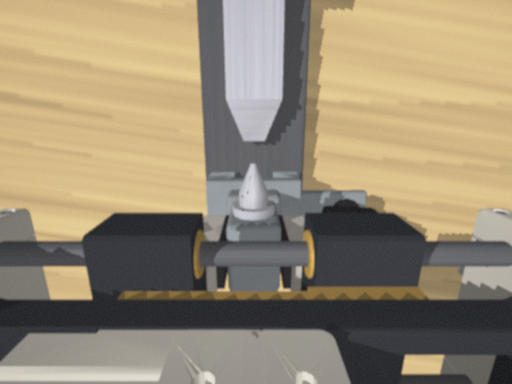

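The rail is straight ahead, with its tip at (253,140) in line with the point at (253,165). The lateral error is under 1 mm, so I'll touch down.

```bash
python3 -m pendant '[[[0,0,0.001,0,0,-0.1,-1],[0,0,0.002,0,0,-0.1,-1],[0,0,0.003,0,0,-0.1,-1],[0,0,0.003,0,0,-0.1,-1]]]'
python3 -m pendant '[[[0,0,0.001,0,0,0,-1],[0,0,0.001,0,0,0,-1],[0,0,0.001,0,0,0,-1]]]'
```

```text
time_s: 6.15
tcp_pos: [0.4852, -0.0212, 0.2448]
eef_rot: [180.0, -0.0, 8.7]
contact_force: [-1.4, -0.5, -3.7]
gripper_width: 0.028
gripper_force: 44.9
time_s: 6.45
tcp_pos: [0.4858, -0.0212, 0.2447]
eef_rot: [180.0, -0.1, 8.7]
contact_force: [-1.0, -1.7, 6.5]
gripper_width: 0.0279
gripper_force: 44.9
```

```bash
python3 -m pendant '[[[0.008,0,-0.001,0,0,0,-1],[0.016,0,-0.001,0,0,0,-1],[0.024,0,-0.001,0,0,0,-1],[0.032,0,-0.001,0,0,0,-1],[0.04,0,-0.001,0,0,0,-1]]]'
python3 -m pendant '[[[0.008,0,0,0,0,0,-1],[0.016,0,0,0,0,0,-1],[0.024,0,0,0,0,0,-1],[0.032,0,0,0,0,0,-1],[0.032,0,0,0,0,0,-1]]]'
```

```text
time_s: 6.95
tcp_pos: [0.5256, -0.015, 0.2448]
eef_rot: [180.0, -0.0, 8.7]
contact_force: [-0.7, -0.3, 2.3]
gripper_width: 0.0284
gripper_force: 44.9
time_s: 7.45
tcp_pos: [0.5577, -0.01, 0.2447]
eef_rot: [180.0, -0.1, 8.7]
contact_force: [0.8, -0.4, 2.0]
gripper_width: 0.0277
gripper_force: 44.9
```

```bash
python3 -m pendant '[[[0.012,0,0,0,0,0,-1],[0.024,0,0,0,0,0,-1],[0.036,0,0,0,0,0,-1],[0.048,0,0,0,0,0,-1],[0.052,0,0,0,0,0,-1]]]'
python3 -m pendant '[[[0.003,0,0,0,0,0,-1],[0.006,0,0,0,0,0,-1],[0.009,0,0,0,0,0,-1],[0.011,0,0,0,0,0,-1],[0.011,0,0,0,0,0,-1]]]'
```

```text
time_s: 7.95
tcp_pos: [0.6093, -0.0022, 0.2448]
eef_rot: [180.0, -0.1, 8.7]
contact_force: [-1.9, -0.7, 7.8]
gripper_width: 0.0279
gripper_force: 44.9
time_s: 8.45
tcp_pos: [0.6192, -0.0008, 0.2448]
eef_rot: [180.0, -0.0, 8.7]
contact_force: [0.8, -0.9, 3.6]
gripper_width: 0.0275
gripper_force: 44.9
```

```bash
python3 -m pendant '[[[0.001,0,0,0,0,0,-1],[0.002,0,0,0,0,0,-1],[0.003,0,0,0,0,0,-1],[0.004,0,0,0,0,0,-1],[0.004,0,0,0,0,0,-1]]]'
python3 -c "
from h import *
print(r.get_state()['contact_force'])"
```

```text
time_s: 8.95
tcp_pos: [0.6224, -0.0003, 0.2448]
eef_rot: [180.0, 0.0, 8.7]
contact_force: [-3.5, -0.4, 7.1]
gripper_width: 0.0278
gripper_force: 44.9
[-3.48093315 -0.36561595  7.05977583]
```

```bash
python3 -m pendant '[[[0.001,0,0,0,0,0,-1],[0.002,0,0,0,0,0,-1],[0.002,0,0,0,0,0,-1],[0.002,0,0,0,0,0,-1]]]'
```

```text
time_s: 9.35
tcp_pos: [0.6231, -0.0002, 0.2449]
eef_rot: [-180.0, 0.2, 8.7]
contact_force: [-8.7, 0.7, 13.0]
gripper_width: 0.0275
gripper_force: 44.9
```

```bash
python3 -m pendant '[[[0.001,0,-0.0005,0,0,0,-1],[0.002,0,-0.0005,0,0,0,-1],[0.002,0,-0.0005,0,0,0,-1],[0.002,0,-0.0005,0,0,0,-1]]]'
python3 - <<'E'
from h import *
snap('wrist','w6.png');a,_=snap('scene','s6.png')
w,_=load('w6.png')
c=np.vstack([cv2.resize(w[60:300,130:390],(400,369)),cv2.resize(a[190:340,220:480],(400,231))])
cv2.imwrite('pics/crop6.png',c[:,:,::-1])
E
```

```text
time_s: 9.75
tcp_pos: [0.6239, -0.0001, 0.245]
eef_rot: [-180.0, 0.4, 8.6]
contact_force: [-12.5, -0.3, 15.1]
gripper_width: 0.028
gripper_force: 44.9
```

View pics/crop6.png

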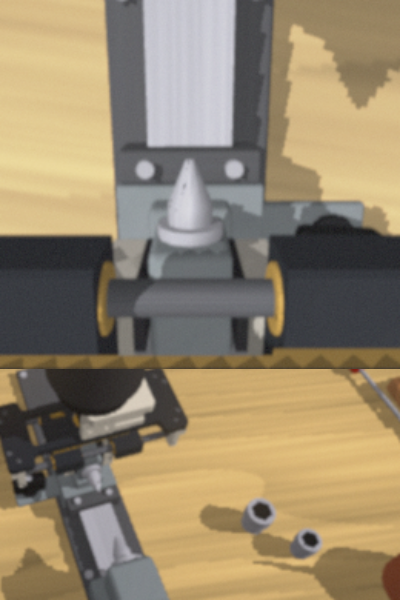

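The foot front (row 185 of the crop) is hard against the stop bar and the force is building. I'll release, lift, and shift towards the knob while turning.

```bash
python3 -m pendant '[[[-0.003,0,0,0,0,0,-0.6],[-0.003,0,0,0,0,0,0.05],[-0.003,0,0,0,0,0,0.05],[-0.003,0,0,0,0,0,0.05]]]'
python3 -m pendant '[[[0,0,-0.02,0,0,0,0.05],[0,0,-0.05,0,0,0,0.05],[0,0.01,-0.09,0,0,0,0.05],[0,0.035,-0.09,0,0,8,0.05],[0,0.07,-0.09,0,0,16,0.05]]]'
python3 -m pendant '[[[0,0,0,0,0,8,0.05],[0,0,0,0,0,16,0.05],[0,0,0,0,0,24,0.05],[0,0,0,0,0,32,0.05],[0,0,0,0,0,40,0.05]]]'
python3 -m pendant '[[[0,0,0,0,0,8,0.05],[0,0,0,0,0,16,0.05],[0,0,0,0,0,24,0.05],[0,0,0,0,0,34,0.05],[0,0,0,0,0,34,0.05]]]'
python3 - <<'E'
from h import *
snap('wrist','w7.png')
E
```

```text
time_s: 10.25
tcp_pos: [0.6237, 0.0, 0.2448]
eef_rot: [-180.0, 0.0, 8.7]
contact_force: [-0.1, 0.9, -1.5]
gripper_width: 0.0438
gripper_force: 0.0
time_s: 10.75
tcp_pos: [0.6347, -0.0688, 0.337]
eef_rot: [-179.9, -0.2, -7.5]
contact_force: [-0.2, -0.6, -0.1]
gripper_width: 0.0459
gripper_force: 0.0
time_s: 11.25
tcp_pos: [0.6342, -0.0693, 0.3348]
eef_rot: [180.0, 0.0, -47.7]
contact_force: [0.2, -1.0, -0.6]
gripper_width: 0.0459
gripper_force: 0.0
time_s: 11.75
tcp_pos: [0.6342, -0.0692, 0.3348]
eef_rot: [180.0, 0.0, -81.5]
contact_force: [0.6, 0.5, 0.3]
gripper_width: 0.046
gripper_force: 0.0
```

View pics/w7.png

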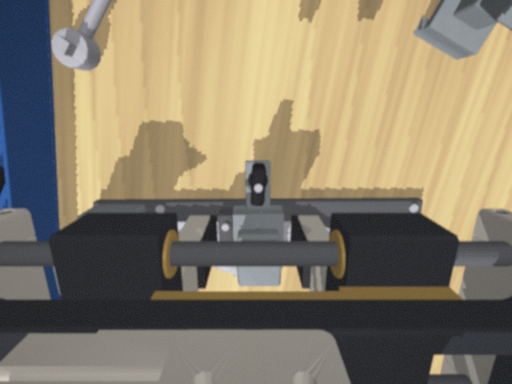

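The knob screw is at (259,188), the bar runs vertically in the image along the arm, and the tailstock head is behind it at (258,250). I'll measure the bar's position and angle, from a second viewpoint as well.

```bash
python3 -m pendant '[[[-0.02,0,0.02,0,0,0,0.05],[-0.03,0,0.03,0,0,0,0.05],[-0.03,0,0.03,0,0,0,0.05],[-0.03,0,0.03,0,0,0,0.05]]]'
python3 - <<'E'
from h import *
snap('wrist','w8.png')
_,A=load('w7.png')
def find(f,box):
    im,P=load(f);x0,y0,x1,y1=box;c=im[y0:y1,x0:x1].astype(int);m=(c.sum(2)<110).astype(np.uint8)
    n,l,s,ce=cv2.connectedComponentsWithStats(m);k=1+np.argmax(s[1:,4]);ys,xs=np.nonzero(l==k)
    rect=cv2.minAreaRect(np.c_[xs,ys].astype(np.float32)+[x0,y0]);
    w=(c.min(2)>150);yy,xx=np.nonzero(w); 
    hull=cv2.boundingRect(np.c_[xs,ys].astype(np.int32)); 
    # screw: brightest blob inside the hull
    g=c.min(2)*0; hx,hy,hw,hh=hull; sub=c.min(2)[hy+5:hy+hh-5,hx+3:hx+hw-3]; yy,xx=np.nonzero(sub>110); sc=(xx.mean()+hx+3+x0,yy.mean()+hy+5+y0) if len(xx) else None
    print(f,s[k],rect,sc); return P,sc
A,a=find('w7.png',(235,150,285,206)); B,b=find('w8.png',(200,90,320,205))
print(tri((A,*a),(B,*b)), plane(A,*a,.0645)); print(r.get_state()['tcp_pos'])
cv2.imwrite('pics/c8.png',cv2.resize(load('w8.png')[0][80:220,190:330],None,fx=4,fy=4,interpolation=cv2.INTER_CUBIC)[:,:,::-1])
E
```

```text
time_s: 12.2
tcp_pos: [0.6297, -0.0395, 0.3052]
eef_rot: [180.0, -0.0, -81.2]
contact_force: [-0.7, 1.1, -0.5]
gripper_width: 0.0461
gripper_force: 0.0Traceback (most recent call last):
  File "<stdin>", line 13, in <module>
  File "<stdin>", line 7, in find
cv2.error: OpenCV(4.12.0) /io/opencv/modules/imgproc/src/convhull.cpp:143: error: (-215:Assertion failed) total >= 0 && (depth == CV_32F || depth == CV_32S) in function 'convexHull'
```

```bash
cat > knob.py <<'E'
from h import *
def find(f,box):
    im,P=load(f);x0,y0,x1,y1=box;c=im[y0:y1,x0:x1].astype(int);m=(c.sum(2)<110).astype(np.uint8)
    n,l,s,ce=cv2.connectedComponentsWithStats(m);k=1+np.argmax(s[1:,4]);ys,xs=np.nonzero(l==k)
    rect=cv2.minAreaRect((np.c_[xs,ys]+[x0,y0]).astype(np.float32))
    hx,hy,hw,hh=s[k,:4]; sub=c.min(2)[hy+5:hy+hh-5,hx+3:hx+hw-3]; yy,xx=np.nonzero(sub>110)
    sc=(xx.mean()+hx+3+x0,yy.mean()+hy+5+y0) if len(xx) else None
    print(f,s[k],rect,len(xx),sc); return P,sc
E
python3 - <<'E'
from knob import *
A,a=find('w7.png',(235,150,285,206)); B,b=find('w8.png',(200,60,320,205))
print(tri((A,*a),(B,*b)), plane(A,*a,.0645),plane(B,*b,.0645)); print(r.get_state()['tcp_pos'])
E
```

```text
w7.png [19 14 10  7 36] ((258.01763916015625, 166.32940673828125), (5.423261642456055, 9.43647575378418), 77.47119140625) 0 None
w8.png [54 78  5  2  7] ((256.0, 138.5), (1.0, 4.0), 90.0) 0 NoneTraceback (most recent call last):
  File "<stdin>", line 3, in <module>
TypeError: Value after * must be an iterable, not NoneType
```

Run:
```python
from h import *
for f,(x0,y0,x1,y1) in {'w7.png':(244,158,274,212),'w8.png':(238,95,278,170)}.items():
    g=load(f)[0].mean(2).astype(int)
    print(f,x0)
    for v in range(y0,y1,2 if f=='w8.png' else 2): print(v,' '.join('%3d'%k for k in g[v,x0:x1]))
```

```text
w7.png 244
158 195 195 192 192 191 194 199 200 196 177 153 140 139 141 136 135 135 136 136 133 134 132 134 132 132 133 135 136 135 133
160 193 180 163 156 157 157 161 162 155 138 126 119 119 118 122 118 117 118 117 115 116 117 117 118 121 124 131 133 134 134
162 185 160 141 138 140 141 144 143 138 124 106  90  83  81  85  88  88  89  95 103 110 112 116 113 114 116 124 130 136 131
164 186 164 154 155 159 157 158 152 129  89  57  41  35  40  36  41  37  35  45  58  83 102 114 115 115 115 120 129 130 129
166 187 166 154 158 159 158 159 143 100  51  30  28  28  29  32  33  38  26  30  38  57  88 107 113 112 113 120 129 131 132
168 186 162 155 158 162 159 158 136  91  48  32  35  34  32  39  35  36  38  36  28  41  69 102 113 114 114 119 127 131 132
170 170 151 151 158 159 163 152 120  74  44  36  44  41  41  42  42  42  36  39  39  41  62  89 109 113 111 118 127 129 130
172 145 142 152 158 159 154 136 102  59  44  45  44  45  47  46  43  43  46  48  40  42  60  86 108 112 115 119 126 127 127
174 136 139 150 157 147 113  80  53  41  37  47  47  45  47  46  46  41  50  44  41  43  57  84 1
[... 7798 characters left out ...]
  43  70 104 116 125 126 133 138 137 140 137
163 146 145 147 144 143 138 123 117 120 115 104  83  57  44  48  92 150 199 215 216 215 215 215 217 213 188 122  60  42  64  94 111 121 121 126 134 137 137 139 141
165 146 147 145 144 141 142 143 138 136 132 122 112  90  55  46  68 133 189 209 213 216 215 212 212 197 146  90  49  59  90 112 119 121 120 126 132 137 140 140 140
167 147 142 145 143 141 143 145 161 167 158 134 114  88  55  44  51  73 115 153 174 184 187 174 157 124  81  53  41  75 109 121 118 121 121 126 130 138 138 139 142
169 146 145 142 142 141 142 146 159 169 170 159 140 106  62  47  47  49  54  64  73  77  81  73  62  55  43  44  44  75 104 116 120 118 119 123 133 140 140 143 142
```

Run:
```python
from h import *
_,A=load('w7.png');_,B=load('w8.png')
x,e=tri((A,258,188),(B,258.8,163));print(x,e,plane(A,258,188,.0645),plane(B,258.8,163,.0645))
for n,P,p,q in [('w7',A,(258.7,167),(257.3,202)),('w8',B,(261,140),(258.8,163))]:
    d=plane(P,*p,.062)-plane(P,*q,.062);print(n,d,np.degrees(np.arctan2(-d[0],-d[1])))
s=r.get_state();print(s['tcp_pos'],s['eef_rot'],s['joints'])
R=Ro.from_euler('xyz',s['eef_rot'],degrees=True).as_matrix();print('tool shift',R.T@(np.r_[x[:2],.05+.012-.01+.008+.159]-s['tcp_pos']))
```

```text
[ 0.63003973 -0.06989607  0.06386882] [1.2000271834518496e-05, 1.2000271834455706e-05] [ 0.63006536 -0.07007575  0.0645    ] [ 0.63008256 -0.07001203  0.0645    ]
w7 [ 0.00396867 -0.03473603  0.        ] -6.517909075307358
w8 [ 0.00122822 -0.01899185  0.        ] -3.7002277127447747
[ 0.62988618 -0.03971619  0.30561592] [-1.79979221e+02 -2.33900938e-02 -8.12196431e+01] [ 1.40922438e+01  2.08661076e+01 -1.25737124e+01  3.02213936e-02
 -5.65416592e+01 -5.32854057e+00]
tool shift [0.02981427 0.00448653 0.08662648]
```

The knob axis is (0.630, -0.070, 0.064), which puts tail_head 70 mm away at (0.619, -0.001) and agrees with the stop. The bar is about 3.5° clockwise. Now I'll move over it, descend and grip.

```bash
python3 -m pendant '[[[0.03,0.0045,0,0,0,3.5,0.05],[0.03,0.0045,0.02,0,0,3.5,0.05],[0.03,0.0045,0.04,0,0,3.5,0.05],[0.03,0.0045,0.06,0,0,3.5,0.05],[0.03,0.0045,0.06,0,0,3.5,0.05]]]'
python3 -m pendant '[[[0,0,0.01,0,0,0,0.05],[0,0,0.02,0,0,0,0.05],[0,0,0.0266,0,0,0,0.05],[0,0,0.0266,0,0,0,0.05]]]'
python3 -m pendant '[[[0,0,0,0,0,0,-1],[0,0,0,0,0,0,-1],[0,0,0,0,0,0,-1],[0,0,0,0,0,0,-1],[0,0,0,0,0,0,-1]]]' 15
```

```text
time_s: 12.75
tcp_pos: [0.6288, -0.0706, 0.2432]
eef_rot: [179.8, 0.0, -84.8]
contact_force: [-0.8, -0.7, -0.6]
gripper_width: 0.046
gripper_force: 0.0
time_s: 13.15
tcp_pos: [0.6293, -0.07, 0.2177]
eef_rot: [179.9, -0.0, -84.8]
contact_force: [-1.4, 0.2, -0.9]
gripper_width: 0.0456
gripper_force: 0.0
time_s: 13.65
tcp_pos: [0.6297, -0.0699, 0.2188]
eef_rot: [-180.0, -0.0, -84.8]
contact_force: [-0.3, 0.9, 1.7]
gripper_width: 0.0141
gripper_force: 15.0
```

```bash
python3 -m pendant '[[[0,0,0,0,0,7,-1],[0,0,0,0,0,14,-1],[0,0,0,0,0,21,-1],[0,0,0,0,0,28,-1],[0,0,0,0,0,35,-1]]]'
python3 -m pendant '[[[0,0,0,0,0,7,-1],[0,0,0,0,0,14,-1],[0,0,0,0,0,21,-1],[0,0,0,0,0,28,-1],[0,0,0,0,0,35,-1]]]'
python3 -c "
from h import *
s=r.get_state();print(s['moment'],s['contact_force'],s['eef_rot'])"
```

```text
time_s: 14.15
tcp_pos: [0.6297, -0.0699, 0.2188]
eef_rot: [-180.0, 0.0, -120.1]
contact_force: [0.4, 0.4, 0.9]
gripper_width: 0.014
gripper_force: 15.0
time_s: 14.65
tcp_pos: [0.6297, -0.07, 0.2188]
eef_rot: [-180.0, 0.0, -155.1]
contact_force: [0.1, -0.2, 0.7]
gripper_width: 0.0139
gripper_force: 15.0
[ 0.12389871 -0.02816058  0.03303093] [ 0.13557003 -0.22889144  0.72237076] [-1.79991226e+02  1.27338578e-02 -1.55093566e+02]
```

```bash
python3 -m pendant '[[[0,0,0,0,0,4,-1],[0,0,0,0,0,7,-1],[0,0,0,0,0,9,-1],[0,0,0,0,0,9,-1]]]'
python3 -c "
from h import *
s=r.get_state();print(s['moment'],s['contact_force'],s['eef_rot'])"
python3 -m pendant '[[[0,0,0,0,0,1,-1],[0,0,0,0,0,2,-1],[0,0,0,0,0,2,-1]]]'
python3 -c "
from h import *
s=r.get_state();print(s['moment'],s['contact_force'],s['eef_rot'])"
```

```text
time_s: 15.05
tcp_pos: [0.6297, -0.0699, 0.2188]
eef_rot: [-180.0, 0.0, -163.8]
contact_force: [-0.1, -0.3, 0.7]
gripper_width: 0.0139
gripper_force: 15.0
[ 0.08138016 -0.23144916 -0.04838349] [-0.07728071 -0.30885462  0.74931891] [-1.79993118e+02  2.79631555e-02 -1.63837215e+02]
time_s: 15.35
tcp_pos: [0.6294, -0.07, 0.2188]
eef_rot: [-180.0, -0.0, -165.8]
contact_force: [-2.3, 1.2, 4.3]
gripper_width: 0.014
gripper_force: 15.1
[0.15367334 0.61744206 0.32265088] [-2.28590696  1.18501615  4.33391458] [-1.79995815e+02 -2.20234925e-02 -1.65821278e+02]
```

Resistance is appearing where the stop is expected. I'll press 2° further to confirm.

```bash
python3 -m pendant '[[[0,0,0,0,0,1,-1],[0,0,0,0,0,2,-1],[0,0,0,0,0,2,-1],[0,0,0,0,0,2,-1]]]' 20
python3 -c "
from h import *
s=r.get_state();print(s['moment'],s['contact_force'],s['eef_rot'])"
```

```text
time_s: 15.75
tcp_pos: [0.6292, -0.07, 0.2187]
eef_rot: [-180.0, -0.1, -167.8]
contact_force: [-4.1, 0.5, 5.7]
gripper_width: 0.0141
gripper_force: 20.7
[0.31115546 1.19887078 0.53759836] [-4.13580093  0.47001139  5.66369429] [-1.79996372e+02 -5.85453556e-02 -1.67825124e+02]
```

```bash
python3 -m pendant '[[[0,0,0,0,0,0,-0.5],[0,0,0,0,0,0,-0.5],[0,0,0,0,0,0,-0.5],[0,0,0,0,0,0,-0.5]]]'
python3 -m pendant '[[[0,0,-0.01,0,0,0,-0.5],[0,0,-0.03,0,0,0,-0.5],[0,0,-0.06,0,0,0,-0.5],[0,0,-0.1,0,0,0,-0.5],[0,0,-0.1,0,0,0,-0.5]]]'
python3 - <<'E'
from h import *
snap('wrist','w9.png');_,P=load('w9.png')
g=load('w9.png')[0].mean(2).astype(int)
u,v=proj(P,np.array([.630,-.070,.064]));print(u,v,r.get_state()['tcp_pos'])
u,v=int(u),int(v)
for y in range(v-26,v+27,3): print(y,' '.join('%3d'%k for k in g[y,u-34:u+36:2]))
E
```

```text
time_s: 16.15
tcp_pos: [0.6297, -0.07, 0.2183]
eef_rot: [180.0, -0.0, -167.8]
contact_force: [-0.9, 0.1, -0.3]
gripper_width: 0.0215
gripper_force: 0.0
time_s: 16.65
tcp_pos: [0.6314, -0.07, 0.3255]
eef_rot: [-179.9, 0.6, -167.8]
contact_force: [-0.0, -0.2, 0.2]
gripper_width: 0.0216
gripper_force: 0.0
254.28654808786507 186.8052963515471 [ 0.63052577 -0.06991944  0.32270048]
160 136 135 137 137 138 138 134 135 136 129 122 121 121 128 110  76  60  54  47  67 109 133 129 132 130 133 130 131 129 128 128 103  72  76  86
163 141 140 137 137 136 139 133 138 137 120 118 115 115 108  49  31  37  32  34  34  55 107 114 115 113 113 110 114 111 115 116 103  95  90  95
166 140 143 140 140 140 141 138 139 134 121 117 115 117 101  41  40  43  41  45  43  48 103 116 116 111 112 114 113 112 113 114 116 115 115 113
169 154 145 141 143 141 140 140 141 138 117 113 112 116 100  43  44  47  47  50  46  47  86 110 115 113 111 113 115 115 112 114 118 114 112 112
172 201 196 184 160 161 166 151 154 148 114 115 112 110  69  37  40  44  45  44  45  46  42  86 112 117 112 115 112 114 115 114 112 112 115 107
1
[... 1170 characters left out ...]
 189 188 187 188 187 188 188 189 188 186 144  44  44  46  46  44  46 101 183 171 147 135 135 133 134 123  73  77  85  97 103
202 189 189 190 188 188 188 189 190 189 187 186 184 186 184 172  93  54  50  57  56  79 148 190 187 185 146 132 130 131 112  76  77  76  84 114
205 186 186 187 186 187 187 187 189 187 189 189 187 189 187 188 183 177 173 180 177 180 182 184 183 173 132 128 129 128 103  73  77  75  69 121
208 186 186 184 186 186 188 187 187 187 186 185 186 186 186 184 185 189 186 188 184 185 185 184 182 150 124 127 128 123  93  79  78  72  66  75
211 188 188 188 187 187 187 186 187 185 186 185 184 185 185 184 183 182 182 184 184 183 183 185 178 139 129 128 127 124  86  99 101  79  62  66
```

The bar now lies within about 2-3° of the tool's x axis, at roughly -165° yaw against a predicted stop of -164.4°. The knob screw is where it was before (within 1 mm), so the tailstock is still at the stop, and the gripper is clear.

```bash
python3 -c "
from plant import r
print(r.close_job())"
```

```text
the job is handed in; nothing more can be done
None
```

The tailstock is on the rail against the stop, its clamp knob is turned clockwise to its stop, the gripper is clear, and the job was handed in at about 17 s; the judging result was not shown.

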